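# Hang the clip bin on the slat rail

### The job

Hang the loose bin with the steel hook on its back about in the middle of the free stretch of the slat rail, like the bin already hanging there. Tip its front up, pass the hook's lip through the groove and up behind the upper slat, then swing the front down until the bin hangs level and fully home against the lower slat, and let go. Leave the loose bin without a hook where it stands.

Things in the scene. Friction and masses are not known exactly. Their poses are not given: they have to be found in the camera images.
- hook_bin: Loose open blue plastic bin with a steel hook plate on its back, 0.1-0.2 kg. Body 100 long (x), 56 wide over its side walls (y), 45 high; side walls full height from x=-25 to 50, front low. Grip it across the sides near x=0. Origin: centre of its underside; x from front to back, z up. Starts upright on the table, back away from the robot within 30 deg.
- hook_lip (a point): Top edge of that bin's hook, mid-thickness, at bin (62.5, 0, 80), axes as the bin's. The hook is 40 wide and 5 thick: a tongue straight back from the back face (bin x=50 to 65, z=40 to 45), ending in a lip straight up (x=60 to 65, z=40 to 80). The upper slat goes in the 10 gap between back and lip. The hook, 40 high, enters the 32 groove only when tilted, about 40 deg.
- bay (a point): Fixed slat rail: front top edge of its wooden lower slat, mid free stretch, 100 over the table. x square into the rail (robot side is -x), y along it, z up. Lower slat x=0 to 30, flat top z=0; steel upper slat x=0 to 4, z=32 to 52; open behind. End post y=-130; fixed like bin from y=132, reaching x=-101. Home: hook_bin origin near (-51, 0, -40), front hanging about 4 deg low from play.
- plain_bin: Loose blue plastic bin of the same size and shape as the hook bin but without a hook plate, a few steel clips in it, about 0.2 kg; it must stay where it stands. Origin: centre of its underside; x from front to back, z up. All sizes here are in mm.
Not all that is in view belongs to the job. What is shaped like the hook_bin but pink is not meant.

How it is judged:
By the outcome, as a careful person would: the job done as asked, in the order asked, and still so for the second after the job is handed in, with the robot touching nothing.
It also fails if it takes over 42 s, if anything falls off the work surface, if the arm or the gripper's body presses on something with over 40 N, if the wrist force passes 120 N, or if a joint passes its speed limit or range.

### The arm

A 7-joint arm with a two-finger parallel gripper is mounted at the origin on the work surface. World frame = base frame: x ahead of the robot, y to its left, z up, the work surface at z = 0. Lengths are in m, angles in rad, forces in N, time in s.
With the tool pointing down it reaches from about 0.4 to 0.85 m from the base axis. Payload 10.4 kg.
Tool frame: the origin (TCP) lies between the finger pads; the fingertips stand 14 mm ahead of it and the grasp point (between the pads) lies 5 mm behind it (r.finger_overhang is the z of the fingertips in the tool frame, in m); z points along the fingers, y is the line along which they close (so a half turn about z gives the same grasp; the last joint's range is limited). The gripper opens to 87 mm and grips with 3 to 60 N. Pads are 19 mm wide; open, the fingers measure 117 mm over their backs; the gripper's body (75 mm by 190 mm) begins 51 mm behind the grasp point.
Start: joints at [1.133, 0.332, -0.065, 1.46, 0.022, 1.35, -0.088], TCP at [0.252, -0.572, 0.237] pointing down, gripper open.
Joint ranges: [-2.6, 2.6], [-0.5, 2.12], [-1.47, 1.34], [0.16, 2.42], [-1.27, 4.41], [0.06, 2.06], [-2.6, 2.6]. Speed limits (rad/s): [2.22, 2.22, 2.79, 2.79, 3.14, 3.14, 3.14].

### API

Orientations are given as a unit quaternion [x, y, z, w].
In Python, from bench import r, optics gives the robot as it stands.
- The arm moves only by the shell command python3 -m pendant 'ROWS' [FORCE]. ROWS is JSON, a list of rows, each a list of 7 numbers: the closure, from -1 (fully open) to 1 (shut), then the shift along the tool's x, y, z scaled (see below), then the turn, a rotation vector about the tool's x, y, z scaled (see below). In form: [[grip, x, y, z, rx, ry, rz], ...]. A call has 1 to 8 rows; each row is the pose to reach, as a shift and turn from the pose commanded when the call began, along the tool's axes at that moment; what a row does not reach only later rows make up. The controller multiplies each number of a shift by 0.3 m and each number of a turn by 120 degrees. A row lasts 1/8 s, in which the tool goes at most 62.5 mm and 10.7 degrees, less where a joint would pass 70% of its speed; a pose out of reach is approached as far as the arm can. A call with a number of a shift or a turn outside -1 to 1 is refused whole. A call with a gripper value outside its range is refused whole. The fingers move at their own pace and stop on an object; FORCE is the grip in N (left out, the last holds). Time passes only in rows, so rows that repeat a pose let the fingers close. It gives the time, the measured TCP pose, the force, the opening and the grip force at its end, in the units of the state.
- r.read_state(): the state, without advancing time (a new reading comes with each control period).
- optics.camera(name): name is "scene" or "top" or "wrist"; returns a dict with "pixels" (480x640x3 uint8, red, green, blue), "vfov" (degrees; the focal length in pixels is half the picture's height over the tangent of half this angle, whatever the lens; pixels are square), "cx", "cy" (the principal point, pixels), "rvec" (rotation vector, rad) and "tvec" (3), from world to camera coordinates, as OpenCV has them. Camera axes: x right, y down, z forward; pixel columns grow to the right and rows downward; lengths in m; the calibration is good to about 2 mm. A picture is of the moment at which its call begins. There is no depth.
- r.close_job(): hands the job in; it is judged then, once.
The state is a dict: "time": time; "joint_positions": joint angles; "joint_vel": joint speeds; "joint_torque": joint torques, N m; "ee_pos": TCP position; "eef_rot": TCP orientation; "ft_force": force on the tool from outside, world axes, zero at the start; "torque": the same for the moment, N m; "width": finger opening in m; "grip_force": force on a finger pad.
Only numpy, scipy, OpenCV 4.12 (cv2) and the standard library are available. Lean on these libraries where they do the work, as an engineer would, in place of code of your own. Each camera call takes 0.05 s, during which the arm holds its last target. There are 200 camera calls.

## Working session

There is one attempt and no reset: what is moved stays moved. The work goes in short steps, Python scripts to look and compute and a shell command to move; the robot and the scene stay as the last step left them, time stands still between calls to the robot, and variables do not carry over. Pictures are saved under pics/ and viewed, at most 10 in all, crops included, and the job is handed in when it is done.

```bash
ls; mkdir -p pics
python3 - <<'E'
from bench import r,optics
import cv2,numpy as np,pickle
print(r.read_state())
d={}
for n in("scene","top","wrist"):
    c=optics.camera(n);d[n]=c
    cv2.imwrite(f"pics/{n}0.png",c["pixels"][:,:,::-1]); print(n,c["vfov"],c["cx"],c["cy"],c["rvec"],c["tvec"])
pickle.dump(d,open("c0.pkl","wb"))
E
```

```text
pics
{'time': 0.0, 'joint_positions': array([ 1.13341202,  0.33284922, -0.06469242,  1.46092837,  0.02160257,
        1.34987724, -0.08850683]), 'joint_vel': array([-0.00159998,  0.00057278,  0.00044321,  0.00019491,  0.00118368,
       -0.00057543,  0.0002025 ]), 'joint_torque': array([-1.21139314e-03, -6.23262835e+01,  2.35983945e-02, -3.89901423e+01,
       -6.14860025e-02,  3.97894881e-02,  1.92923376e-04]), 'ee_pos': array([ 0.25171886, -0.57168154,  0.23577423]), 'eef_rot': array([ 9.78570241e-01,  2.05912155e-01, -1.73634216e-04, -6.60904461e-04]), 'ft_force': array([0.15493889, 0.22802065, 0.30275703]), 'torque': array([-0.00475706, -0.05469157,  0.01999778]), 'grip_force': 0.0, 'width': 0.08708482846630024}
scene 55.430036408763314 309.2164071911986 243.59226706924733 [ 2.05130832  0.91303707 -0.44538226] [-0.25526622 -0.18863898  1.31521864]
top 51.93020902490816 310.79375733023136 248.56848805518908 [ 2.13772776 -2.14096984  0.11716748] [-0.08247965  0.50731483  1.0118896 ]
wrist 59.21430477550171 317.3577720665801 240.30294496585861 [-2.40597597  1.56829789  0.24741377] [-0.62460644 -0.03738546  0.39351763]
```

View pics/scene0.png

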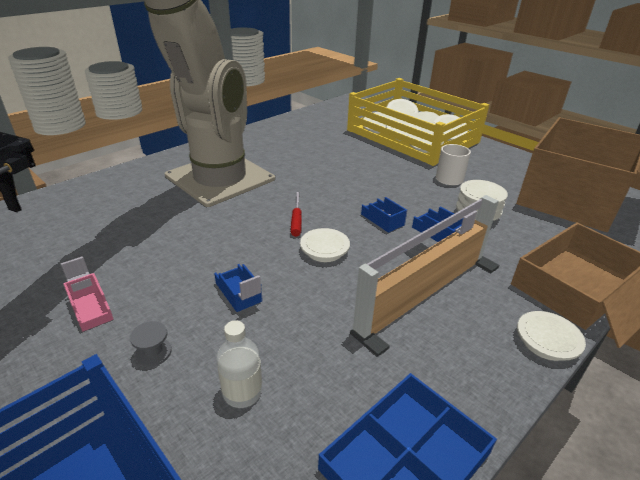

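View pics/top0.png

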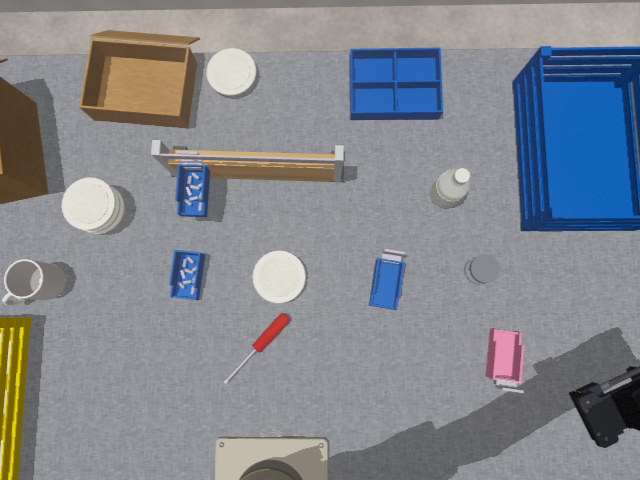

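The scene and top views show the hook bin at top px (387,280), with its hook at (393,256). The plain bin is at (187,275). The rail runs between posts at (160,155) and (340,160), with the fixed bin at (192,190). The pink decoy is at (505,357). I'll zoom in for corner measurements.

```bash
cat > h.py <<'E'
import numpy as np,cv2
from scipy.spatial.transform import Rotation as R
def K(c):
    f=240/np.tan(np.radians(c["vfov"]/2)); return np.array([[f,0,c["cx"]],[0,f,c["cy"]],[0,0,1.]])
def ray(c,p):
    M=R.from_rotvec(np.ravel(c["rvec"])).as_matrix(); t=np.ravel(c["tvec"])
    d=M.T@np.linalg.inv(K(c))@np.array([p[0],p[1],1.]); return -M.T@t,d/np.linalg.norm(d)
def onz(c,p,z):
    o,d=ray(c,p); return o+d*(z-o[2])/d[2]
def tri(*cps):
    A=np.zeros((3,3));b=np.zeros(3);rs=[ray(c,p) for c,p in cps]
    for o,d in rs: P=np.eye(3)-np.outer(d,d);A+=P;b+=P@o
    x=np.linalg.solve(A,b); return x,[round(1000*np.linalg.norm(np.cross(x-o,d)),1) for o,d in rs]
def proj(c,X):
    return cv2.projectPoints(np.atleast_2d(np.array(X,float)),np.ravel(c["rvec"]).astype(float),np.ravel(c["tvec"]).astype(float),K(c),None)[0][:,0]
def crop(c,x0,y0,w,h,s):
    return cv2.resize(c["pixels"][y0:y0+h,x0:x0+w,::-1],None,fx=s,fy=s,interpolation=cv2.INTER_CUBIC)
E
python3 - <<'E'
import pickle;from h import *
d=pickle.load(open("c0.pkl","rb"))
t,s=d["top"],d["scene"]
a=np.hstack([crop(t,360,240,50,75,4),crop(t,150,130,150,75,4)])   # 200+600
b=np.hstack([crop(s,205,250,65,75,4),crop(s,345,190,160,0+75,4)[:,:540]])
w=max(a.shape[1],b.shape[1])
f=lambda i:np.pad(i,((0,0),(0,w-i.shape[1]),(0,0)))
cv2.imwrite("pics/z1.png",np.vstack([f(a),f(b)]))
def cont(c,box,lo,hi):
    x0,y0,x1,y1=box;hsv=cv2.cvtColor(c["pixels"],cv2.COLOR_RGB2HSV)
    m=cv2.inRange(hsv,lo,hi);k=np.zeros_like(m);k[y0:y1,x0:x1]=m[y0:y1,x0:x1]
    q=max(cv2.findContours(k,0,2)[0],key=cv2.contourArea);return q
for n,c,bx in(("top",t,(360,240,410,315)),("scene",s,(205,250,270,320)),("topplain",t,(160,240,215,305))):
    q=cont(c,bx,(100,120,40),(130,255,255));print(n,cv2.contourArea(q),cv2.minAreaRect(q),cv2.boxPoints(cv2.minAreaRect(q)).round(1).tolist(),cv2.approxPolyDP(q,2.5,True)[:,0].tolist())
E
```

```text
top 1281.5 ((386.7543640136719, 283.3468322753906), (28.358667373657227, 48.81035614013672), 8.746162414550781) [[369.0, 305.29998779296875], [376.5, 257.1000061035156], [404.5, 261.3999938964844], [397.1000061035156, 309.6000061035156]] [[377, 258], [370, 305], [395, 309], [404, 263]]
scene 958.0 ((237.7204132080078, 287.3210144042969), (43.786224365234375, 36.87833786010742), 67.61986541748047) [[212.3000030517578, 274.1000061035156], [246.39999389648438, 260.1000061035156], [263.1000061035156, 300.5], [229.0, 314.6000061035156]] [[243, 264], [218, 275], [215, 273], [217, 285], [236, 311], [261, 301], [260, 293], [244, 300], [237, 295], [238, 283], [253, 276]]
topplain 1363.5 ((185.79998779296875, 274.3999938964844), (30.829858779907227, 48.0832633972168), 8.13010311126709) [[167.10000610351562, 296.0], [173.89999389648438, 248.39999389648438], [204.5, 252.8000030517578], [197.6999969482422, 300.3999938964844]] [[174, 250], [170, 296], [197, 299], [203, 255]]
```

View pics/z1.png

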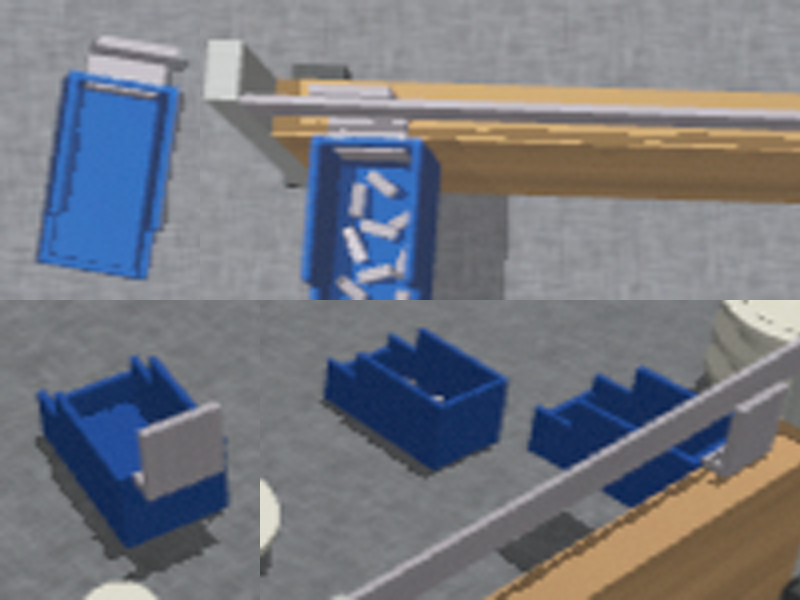

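The crops show the hook lip's top edge centred at about px (395,253) in top and (250,280) in scene. The wooden slat's front edge and the steel upper slat are both visible. Next I'll measure these.

Run:
```python
import pickle;from h import *
d=pickle.load(open("c0.pkl","rb"));t,s=d["top"],d["scene"]
np.set_printoptions(precision=4,suppress=True)
T=lambda x,y:(360+x/4-.4,240+y/4-.4); S=lambda x,y:(205+x/4-.4,250+(y-300)/4-.4)
# lip top back edge: left/right ends (bin left=+y)
print("lipL(img left top)",tri((t,T(98,40)),(s,S(220,405))),"lipR",tri((t,T(186,63)),(s,S(142,433))))
print("rim back",onz(t,T(70,73),.045),onz(t,T(180,90),.045))
print("front bottom-ish",onz(t,T(37,262),.02),onz(t,T(148,277),.02))
print("bottom back corners scene z0",onz(s,S(130,547),0),onz(s,S(228,510),0))
# column profiles across rail in top
g=t["pixels"]
for x in(215,240,265,290,315,328): print(x,[tuple(int(v) for v in g[y,x]) for y in range(146,186)][::1] if x==265 else "")
# scene profiles columns
g=s["pixels"]
for x in(420,):print([(y,)+tuple(int(v) for v in g[y,x]) for y in range(225,305)])
```

```text
lipL(img left top) (array([ 0.4977, -0.2327,  0.0814]), [np.float64(0.7), np.float64(0.7)]) lipR (array([ 0.4877, -0.2737,  0.0816]), [np.float64(2.7), np.float64(2.7)])
rim back [ 0.4856 -0.2218  0.045 ] [ 0.4766 -0.2786  0.045 ]
front bottom-ish [ 0.3883 -0.2054  0.02  ] [ 0.3804 -0.2635  0.02  ]
bottom back corners scene z0 [ 0.4738 -0.2754  0.    ] [ 0.4849 -0.2243  0.    ]
215 
240 
265 [(149, 152, 156), (149, 150, 155), (144, 146, 151), (151, 152, 154), (149, 150, 155), (150, 150, 155), (179, 162, 140), (205, 170, 119), (206, 171, 120), (205, 171, 118), (203, 178, 148), (195, 189, 194), (171, 166, 174), (115, 110, 116), (106, 101, 106), (134, 120, 109), (204, 170, 119), (206, 171, 119), (155, 125, 88), (171, 139, 96), (180, 147, 101), (124, 101, 74), (120, 97, 71), (120, 97, 71), (121, 98, 70), (120, 97, 70), (123, 100, 72), (121, 98, 70), (119, 95, 69), (111, 89, 64), (108, 89, 69), (112, 90, 66), (119, 96, 70), (120, 97, 70), (138, 138, 142), (139, 142, 145), (143, 144, 147), (145, 147, 152), (149, 152, 155), (146, 148, 152)]
290 
315 
328 
[(225, 18, 41, 85), (226, 17, 42, 8
[... 895 characters left out ...]
 (270, 119, 94, 66), (271, 118, 94, 65), (272, 120, 95, 67), (273, 121, 96, 69), (274, 118, 93, 65), (275, 120, 95, 67), (276, 124, 99, 71), (277, 124, 98, 69), (278, 123, 97, 69), (279, 125, 100, 70), (280, 122, 98, 68), (281, 123, 99, 69), (282, 125, 100, 70), (283, 128, 102, 72), (284, 125, 99, 69), (285, 121, 95, 65), (286, 118, 93, 66), (287, 119, 94, 66), (288, 119, 95, 68), (289, 120, 96, 68), (290, 113, 90, 64), (291, 108, 85, 60), (292, 104, 84, 60), (293, 104, 82, 60), (294, 105, 84, 60), (295, 108, 86, 60), (296, 117, 92, 66), (297, 117, 92, 64), (298, 119, 96, 67), (299, 122, 97, 69), (300, 120, 95, 67), (301, 117, 96, 72), (302, 94, 85, 73), (303, 75, 75, 75), (304, 82, 83, 87)]
```

Run:
```python
import pickle;from h import *
d=pickle.load(open("c0.pkl","rb"));t,s=d["top"],d["scene"]
np.set_printoptions(precision=4,suppress=True)
def wood(g): 
    g=g.astype(int); return (g[...,0]-g[...,2])
T=t["pixels"].astype(float);S=s["pixels"].astype(float)
# top: last bright->dark wood edge (front), first wood (back), steel top edge
fr=[];bk=[];st=[]
for x in range(222,328,3):
    r=T[140:190,x,0];sat=(T[140:190,x,0]-T[140:190,x,2])
    w=np.where(sat>35)[0]; i0=w[0]; bk.append((x,140+i0-(sat[i0]-35)/(sat[i0]-sat[i0-1])))
    j=[k for k in range(i0+8,len(r)-4) if r[k]-r[k+1]>20 and abs(r[k+2]-r[k+3])<12 and r[k+2]<135 and sat[k+2]>35]
    if j: k=j[0]; fr.append((x,140+k+.5))
def fit(p):
    p=np.array(p);c=np.polyfit(p[:,0],p[:,1],1);e=p[:,1]-np.polyval(c,p[:,0]);k=abs(e)<1.5
    c=np.polyfit(p[k,0],p[k,1],1);print("fit",c,np.std(p[k,1]-np.polyval(c,p[k,0])),k.sum(),len(p));return c
cf=fit(fr);cb=fit(bk)
# scene rear top edge of wood: light(185)->dark(120)
sb=[]
for x in range(385,478,4):
    r=S[:,x,0];sat=S[:,x,0]-S[:,x,2]
    j=[k for k in range(200,330) if r[k]>165 and sat[k]>60 and r[k+2]<140 and sat[k+2]>35]
    if j: sb.append((x,j[-1]+.5+ (1 if r[j[-1]+1]>150 else 0)))
cs=fit(sb)
# rear edge: intersect scene-line plane with top rays
o,d1=ray(s,(385,np.polyval(cs,385)));_,d2=ray(s,(470,np.polyval(cs,470)));n=np.cross(d1,d2)
for x in(230,275,320):
    oo,dd=ray(t,(x,np.polyval(cb,x)));print("rear tri",oo+dd*(n@(o-oo))/(n@dd))
F=np.array([onz(t,(x,np.polyval(cf,x)),.1) for x in(222,328)]);B=np.array([onz(t,(x,np.polyval(cb,x)),.1) for x in(222,328)])
print("front",F,"rear",B)
for P in(F,B): v=P[0]-P[1];print("yaw deg",np.degrees(np.arctan2(-v[0],v[1])))
cv2.imwrite("pics/z2.png",np.hstack([crop(t,170,140,50,80,6),crop(t,318,140,40,60,8)[:480]]))
```

```text
fit [  0.0306 158.1609] 0.3495521306006446 33 33
fit [  0.0301 143.8673] 0.08905917200495288 36 36
fit [ -0.6342 534.3154] 0.3154151470298295 24 24
rear tri [0.6993 0.0798 0.1041]
rear tri [ 0.6957 -0.0122  0.104 ]
rear tri [ 0.6921 -0.1037  0.104 ]
front [[ 0.6709  0.0963  0.1   ]
 [ 0.6624 -0.1198  0.1   ]] rear [[ 0.7014  0.0971  0.1   ]
 [ 0.6928 -0.12    0.1   ]]
yaw deg -2.248990686723673
yaw deg -2.2746878839471525
```

View pics/z2.png

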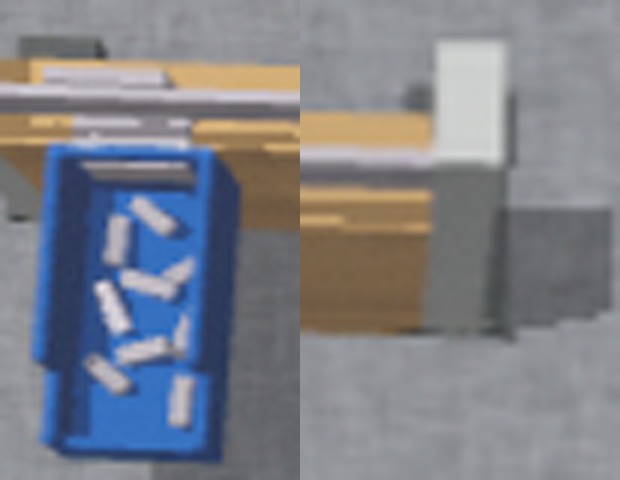

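The zoom shows the end post's inner edge at px (334.5,163), and the right rim corner of the fixed bin at (205,165.8).

Run:
```python
import pickle;from h import *
d=pickle.load(open("c0.pkl","rb"));t=d["top"]
print(onz(t,(334.3,163.5),.1),onz(t,(204.6,165.6),.105),onz(t,(205.5,203),.105), onz(t,(205,165),.1),onz(t,(177.3,165),.105))
rng=np.radians(-2.26);ax=np.array([np.cos(rng),np.sin(rng)]);ay=np.array([-ax[1],ax[0]])
for p in((334.3,163.5,.1),(204.6,165.6,.105)): 
    X=onz(t,p[:2],p[2])[:2]; print((X-[.6665,-.0123])@ax,(X-[.6665,-.0123])@ay)
```

```text
[ 0.6721582  -0.13264837  0.1       ] [0.66825906 0.13076373 0.105     ] [0.5905723  0.12665597 0.105     ] [0.67108556 0.1312286  0.1       ] [0.66995751 0.18669953 0.105     ]
0.01039964597557176 -0.12003163239389644
-0.003883911513750841 0.14302181722413945
```

```bash
cat > plan.py <<'E'
import numpy as np
def seg(p,q,n=40): return np.linspace(p,q,n)
def rect(x0,x1,z0,z1): return np.vstack([seg((x0,z0),(x1,z0)),seg((x1,z0),(x1,z1)),seg((x1,z1),(x0,z1)),seg((x0,z1),(x0,z0))])
BR=[(-50,50,0,45),(50,65,40,45),(60,65,40,80)]; OR=[(0,30,-60,0),(0,4,32,52)]
BP=np.vstack([rect(*b) for b in BR]); OP=np.vstack([rect(*o) for o in OR])
def sd(P,b):
    dx=np.maximum(b[0]-P[:,0],P[:,0]-b[1]);dz=np.maximum(b[2]-P[:,1],P[:,1]-b[3])
    return np.hypot(np.maximum(dx,0),np.maximum(dz,0))+np.minimum(np.maximum(dx,dz),0)
def clr(x,z,th):   # origin, front-up deg
    c,s=np.cos(np.radians(th)),np.sin(np.radians(th)); M=np.array([[c,-s],[s,c]]) # rows: xhat,zhat
    W=BP@M+[x,z]; L=(OP-[x,z])@M.T
    return min(min(sd(W,o).min() for o in OR),min(sd(L,b).min() for b in BR))
E
python3 - <<'E'
from plan import *; import heapq
from bench import r; print([a for a in dir(r) if a[0]!='_'])
xs=np.arange(-110,-46,2.);zs=np.arange(-52,12,2.);ts=np.arange(-4,58,3.)
C=np.array([[[clr(x,z,t) for t in ts] for z in zs] for x in xs])
g=(int(abs(xs+52).argmin()),int(abs(zs+38).argmin()),1) # near home, th -1
print("home clr",C[g])
best={}
h=[(-9,g,None)]; 
while h: # widest path
    w,n,p=heapq.heappop(h)
    if n in best: continue
    best[n]=(w,p)
    if xs[n[0]]<=-106: break
    for d in np.ndindex(3,3,3):
        m=tuple(np.add(n,d)-1)
        if all(0<=m[i]<C.shape[i] for i in range(3)) and m not in best: heapq.heappush(h,(max(w,-C[m]),m,n))
print("bottleneck",w)
# shortest path with clearance cost
from heapq import *
D={};h=[(0,g,None)]
while h:
    w,n,p=heappop(h)
    if n in D: continue
    D[n]=(w,p)
    if xs[n[0]]<=-106: break
    for d in np.ndindex(3,3,3):
        m=tuple(np.add(n,d)-1)
        if all(0<=m[i]<C.shape[i] for i in range(3)) and m not in D and C[m]>.3:
            heappush(h,(w+np.linalg.norm(np.array(d)-1)*(1+ (6/(C[m]+.3))**2),m,n))
while n: print(xs[n[0]],zs[n[1]],ts[n[2]],round(C[n],1));n=D[n][1]
E
```

```text
['PlanningError', 'close_job', 'finger_overhang', 'read_state']
home clr 2.007615242180435
bottleneck -2.007615242180435
-106.0 10.0 47.0 13.1
-104.0 10.0 47.0 12.2
-102.0 10.0 47.0 11.6
-100.0 10.0 47.0 10.5
-98.0 10.0 47.0 9.1
-96.0 10.0 47.0 7.8
-94.0 10.0 44.0 6.2
-92.0 10.0 44.0 6.7
-90.0 10.0 44.0 6.7
-88.0 10.0 41.0 5.0
-86.0 10.0 41.0 6.5
-84.0 10.0 41.0 5.0
-82.0 10.0 38.0 5.8
-80.0 8.0 35.0 5.0
-78.0 6.0 32.0 4.2
-76.0 6.0 32.0 5.5
-74.0 6.0 32.0 5.5
-72.0 4.0 29.0 7.1
-70.0 2.0 26.0 6.6
-68.0 0.0 26.0 7.5
-66.0 -2.0 23.0 8.8
-64.0 -4.0 20.0 8.4
-64.0 -6.0 20.0 8.1
-64.0 -8.0 20.0 7.4
-64.0 -10.0 17.0 7.3
-64.0 -12.0 17.0 7.2
-62.0 -14.0 14.0 6.8
-62.0 -16.0 14.0 6.3
-60.0 -18.0 11.0 5.5
-60.0 -20.0 11.0 5.1
-60.0 -22.0 11.0 4.7
-60.0 -24.0 8.0 4.4
-60.0 -26.0 8.0 4.6
-58.0 -28.0 5.0 3.5
-56.0 -30.0 5.0 3.2
-54.0 -32.0 2.0 2.9
-54.0 -34.0 2.0 2.8
-52.0 -36.0 -1.0 2.0
-52.0 -38.0 -1.0 2.0
```

```bash
cat > g.py <<'E'
from h import *
from bench import r,optics
TILT=25.; GP=np.array([0,0,.027])        # grasp point in bin
BIN=(np.array([.431,-.242,0]),-9.5); BAY=(np.array([.667,-.0016,.100]),-2.26)
def tool_in_bin(tilt=TILT):
    t=np.radians(tilt);M=np.array([[np.cos(t),0,np.sin(t)],[0,-1,0],[np.sin(t),0,-np.cos(t)]]); return M
def tcp(o,yaw,pitch,G=None):   # bin origin world, yaw deg, front-up deg -> TCP pos,R ; G=(p,R) TCP in bin
    Rb=(R.from_euler('z',yaw,degrees=True)*R.from_euler('y',pitch,degrees=True)).as_matrix()
    M=tool_in_bin(); p=GP+.005*M[:,2]
    if G is not None: p,M=G
    return np.asarray(o)+Rb@p, Rb@M
def cur():
    s=r.read_state(); return s["ee_pos"],R.from_quat(s["eef_rot"]).as_matrix(),s
def row(P,M,P0=None,R0=None):
    if P0 is None: P0,R0,_=cur()
    a=R0.T@(P-P0)/.3; b=np.degrees(R.from_matrix(R0.T@M).as_rotvec())/120
    print(np.round(np.r_[a,b],3).tolist())
E
python3 - <<'E'
from g import *
P,M=tcp(*BIN,0); row(P-.11*M[:,2],M); print(P,P-.11*M[:,2])
c=optics.camera("wrist");P0,R0,_=cur();o,d=ray(c,(c["cx"],c["cy"]))
print("cam in tool",R0.T@(o-P0),R0.T@d)
E
```

```text
[0.866, -0.846, 0.38, -0.061, 0.203, 0.273]
[ 0.43308411 -0.24234876  0.02246846] [ 0.38723366 -0.23467603  0.12216232]
cam in tool [ 0.08493605  0.00027693 -0.14918498] [-3.05537306e-01 -3.63334457e-04  9.52180037e-01]
```

```bash
python3 -m pendant '[[-1,0.4,-0.4,0.0,-0.03,0.1,0.13],[-1,0.866,-0.846,0.2,-0.061,0.203,0.273],[-1,0.866,-0.846,0.3,-0.061,0.203,0.273],[-1,0.866,-0.846,0.38,-0.061,0.203,0.273],[-1,0.866,-0.846,0.38,-0.061,0.203,0.273],[-1,0.866,-0.846,0.38,-0.061,0.203,0.273],[-1,0.866,-0.846,0.38,-0.061,0.203,0.273],[-1,0.866,-0.846,0.38,-0.061,0.203,0.273]]' 35
python3 - <<'E'
from g import *
import pickle
P,M=tcp(*BIN,0); row(P-.11*M[:,2],M);print(r.read_state()["joint_positions"])
c=optics.camera("wrist");pickle.dump(c,open("w1.pkl","wb"));cv2.imwrite("pics/w1.png",c["pixels"][:,:,::-1])
E
```

```text
time: 1.2
ee_pos: [0.3875, -0.235, 0.1227]
eef_rot: [0.973, -0.081, 0.216, 0.018]
ft_force: [0.4, -0.3, 0.1]
width: 0.0869
grip_force: 0.0
[-0.002, -0.001, 0.001, 0.0, -0.001, 0.0]
[ 0.97856782 -0.1840682  -0.37665329  2.33216451 -0.42899009  0.61851785
 -0.83563132]
```

View pics/w1.png

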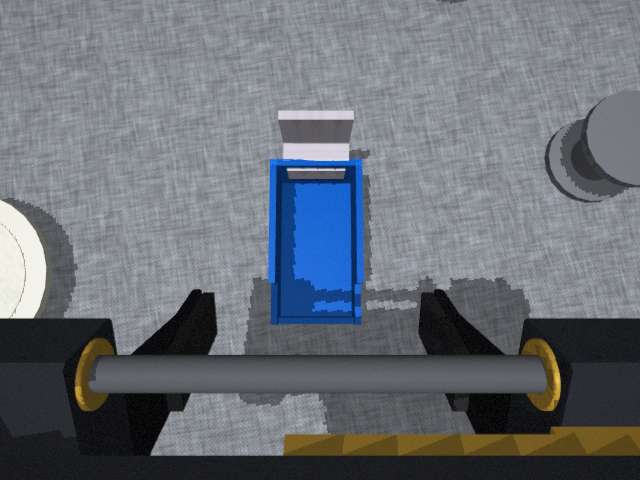

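The wrist view shows the bin straight between the fingers. The rim's back corners are at (271,160) and (363,160), and the lip's top corners at (278,111) and (354,111).

Run:
```python
from g import *
import pickle
c=pickle.load(open("w1.pkl","rb"));t=pickle.load(open("c0.pkl","rb"))["top"]
for n,ps,z in(("rim back",[(271,160),(363,160)],.045),("x-25",[(269.5,283),(361.5,283)],.045),("lip",[(278,111),(354,111)],.08)):
    a,b=[onz(c,p,z) for p in ps];v=a-b;print(n,(a+b)/2,np.linalg.norm(v),np.degrees(np.arctan2(-v[0],v[1])))
print(tri((c,(271,160)),(t,(377,258))),tri((c,(363,160)),(t,(404.6,262.2))))
```

```text
rim back [ 0.48157716 -0.25051739  0.045     ] 0.05601375208984297 -9.44156905342688
x-25 [ 0.40819902 -0.23741054  0.045     ] 0.05395277909449156 -9.455959824343575
lip [ 0.49694394 -0.25253581  0.08      ] 0.04037872929584988 -9.43552522725663
(array([ 0.48583095, -0.22225379,  0.04453337]), [np.float64(0.8), np.float64(0.8)]) (array([ 0.47600301, -0.27783619,  0.04826969]), [np.float64(0.2), np.float64(0.2)])
```

```bash
python3 -m pendant '[[-1,0,0,0.15,0,0,0],[-1,0.003,0,0.3,0,0,0],[-1,0.003,0,0.366,0,0,0],[-1,0.003,0,0.366,0,0,0],[1,0.003,0,0.366,0,0,0],[1,0.003,0,0.366,0,0,0],[1,0.003,0,0.366,0,0,0],[1,0.003,0,0.366,0,0,0]]' 35; python3 -m pendant '[[1,0,0,0,0,0,0],[1,0,0,0,0,0,0],[1,0,0,0,0,0,0]]'; sed -i 's/BIN=(np.array(\[.431,-.242,0\]),-9.5)/BIN=(np.array([.4323,-.2423,0]),-9.45)/' g.py
python3 - <<'E'
from g import *
P0,R0,s=cur();P,M=tcp(*BIN,0);row(P,M)
Rb=R.from_euler('z',BIN[1],degrees=True).as_matrix();G=(Rb.T@(P0-BIN[0]),Rb.T@R0);print(G)
np.savez("G.npz",p=G[0],M=G[1]); print(s["width"],s["grip_force"],s["ft_force"])
# lift
row(P0+[0,0,.18],R0)
E
```

```text
time: 2.25
ee_pos: [0.4342, -0.2431, 0.024]
eef_rot: [0.973, -0.081, 0.217, 0.019]
ft_force: [-2.8, 0.5, 3.8]
width: 0.0559
grip_force: 35.0
time: 2.62
ee_pos: [0.4342, -0.2431, 0.024]
eef_rot: [0.973, -0.081, 0.217, 0.019]
ft_force: [-4.8, 1.2, 8.8]
width: 0.0556
grip_force: 35.0
[-0.002, -0.002, 0.005, 0.001, -0.001, -0.0]
(array([ 0.00200635, -0.00051136,  0.0239713 ]), array([[ 9.05471266e-01, -1.57561856e-03,  4.24404646e-01],
       [-9.78554614e-04, -9.99998201e-01, -1.62477636e-03],
       [ 4.24406443e-01,  1.05588519e-03, -9.05471179e-01]]))
0.05561240899774521 35.00005906680599 [-4.7633401   1.20711477  8.8022262 ]
[0.255, 0.001, -0.543, 0.0, 0.0, 0.0]
```

```bash
python3 -m pendant '[[1,0.03,0,-0.06,0,0,0],[1,0.12,0,-0.25,0,0,0],[1,0.21,0,-0.45,0,0,0],[1,0.255,0,-0.543,0,0,0],[1,0.255,0,-0.543,0,0,0],[1,0.255,0,-0.543,0,0,0]]'
cat >> g.py <<'E'
def bay(x,z,th,y=0.,dyaw=0.):   # mm in bay frame -> TCP target
    z_=np.load("G.npz");a=R.from_euler('z',BAY[1],degrees=True).as_matrix()
    return tcp(BAY[0]+a@(np.array([x,y,z])/1000),BAY[1]+dyaw,th,(z_["p"],z_["M"]))
E
python3 - <<'E'
from g import *
for w in((-200,60,0),(-170,50,25),(-150,30,47)): P,M=bay(*w);print(P);row(P,M)
s=r.read_state();print(s["joint_positions"],s["ft_force"])
E
```

```text
time: 3.38
ee_pos: [0.4336, -0.2424, 0.202]
eef_rot: [0.973, -0.081, 0.216, 0.018]
ft_force: [0.1, 0.5, -1.9]
width: 0.0558
grip_force: 35.0
[0.46914019 0.00569676 0.1839713 ]
[-0.044, -0.835, 0.046, 0.025, 0.001, -0.054]
[0.50905185 0.00412165 0.17087745]
[0.058, -0.852, 0.142, 0.012, -0.207, -0.059]
[0.53598164 0.00305887 0.14488103]
[0.102, -0.863, 0.258, 0.001, -0.39, -0.062]
[ 0.96967091 -0.18806004 -0.40428134  2.14830314 -0.3358407   0.78480334
 -0.98745108] [ 0.13025798  0.52760199 -1.86605334]
```

```bash
python3 -m pendant '[[1,-0.02,-0.2,0,0.01,0,-0.02],[1,-0.03,-0.4,0.02,0.02,0,-0.04],[1,-0.04,-0.6,0.03,0.025,0,-0.054],[1,-0.044,-0.835,0.046,0.025,0.001,-0.054],[1,-0.01,-0.84,0.08,0.02,-0.07,-0.056],[1,0.03,-0.846,0.11,0.016,-0.14,-0.057],[1,0.058,-0.852,0.142,0.012,-0.207,-0.059],[1,0.058,-0.852,0.142,0.012,-0.207,-0.059]]'
python3 - <<'E'
from g import *
for w in((-170,50,25),(-150,30,47)): P,M=bay(*w);row(P,M)
s=r.read_state();print(s["joint_positions"],s["ft_force"])
E
```

```text
time: 4.38
ee_pos: [0.5101, 0.0035, 0.1695]
eef_rot: [1.0, -0.021, -0.001, -0.001]
ft_force: [0.1, 1.4, -0.9]
width: 0.0558
grip_force: 35.0
[-0.004, -0.002, -0.005, -0.002, 0.002, -0.001]
[0.086, -0.002, 0.082, -0.002, -0.181, -0.001]
[ 0.86745678  0.30369888 -1.09708429  1.80292238  0.28573372  1.21294292
 -1.92646067] [ 0.06257233  1.36860687 -0.91521526]
```

```bash
python3 -m pendant '[[1,0.04,-0.002,0.04,0,-0.09,0],[1,0.086,-0.002,0.082,-0.002,-0.181,-0.001],[1,0.086,-0.002,0.082,-0.002,-0.181,-0.001],[1,0.086,-0.002,0.082,-0.002,-0.181,-0.001]]'
python3 - <<'E'
from g import *
import pickle
P,M=bay(-150,30,47);row(P,M)
s=r.read_state();print(s["joint_positions"],s["ft_force"])
d={n:optics.camera(n) for n in("scene","top","wrist")};pickle.dump(d,open("c1.pkl","wb"))
# predicted points overlay
z=np.load("G.npz");P0,R0,_=cur();Rb=R0@z["M"].T;o=P0-Rb@z["p"]
pts=[o+Rb@np.array(p)/1000 for p in((65,20,80),(65,-20,80),(65,20,40),(65,-20,40),(50,28,45),(50,-28,45),(50,28,0),(50,-28,0))]
a=R.from_euler('z',BAY[1],degrees=True).as_matrix()
pts+=[BAY[0]+a@np.array(p)/1000 for p in((0,0,0),(30,0,0),(0,-100,0),(30,-100,0),(0,0,32),(4,0,52),(0,-100,52),(4,-129,52))]
im={}
for n in d:
    i=d[n]["pixels"][:,:,::-1].copy()
    i=cv2.resize(i,None,fx=4 if n!="wrist" else 1,fy=4 if n!="wrist" else 1,interpolation=cv2.INTER_CUBIC)
    k=4 if n!="wrist" else 1
    for j,q in enumerate(proj(d[n],pts)): cv2.circle(i,tuple(int(v) for v in (q*k+(k-1)/2).round()),2,(0,0,255) if j<8 else (0,255,0),-1)
    im[n]=i
A=im["scene"][190*4:190*4+560,340*4:340*4+400];B=im["top"][130*4:130*4+560,250*4:250*4+400]
cv2.imwrite("pics/o1.png",np.hstack([A,B]));cv2.imwrite("pics/w2.png",im["wrist"])
E
```

```text
time: 4.88
ee_pos: [0.5355, 0.0042, 0.1465]
eef_rot: [0.982, -0.019, -0.187, -0.001]
ft_force: [-0.5, 0.9, -1.0]
width: 0.0561
grip_force: 35.0
[0.004, 0.004, 0.004, 0.002, -0.003, 0.001]
[ 0.57756565  0.68068295 -0.95259098  1.45612994  0.40226863  1.63522075
 -2.01411668] [-0.53359248  0.87263501 -1.03807457]
```

View pics/o1.png

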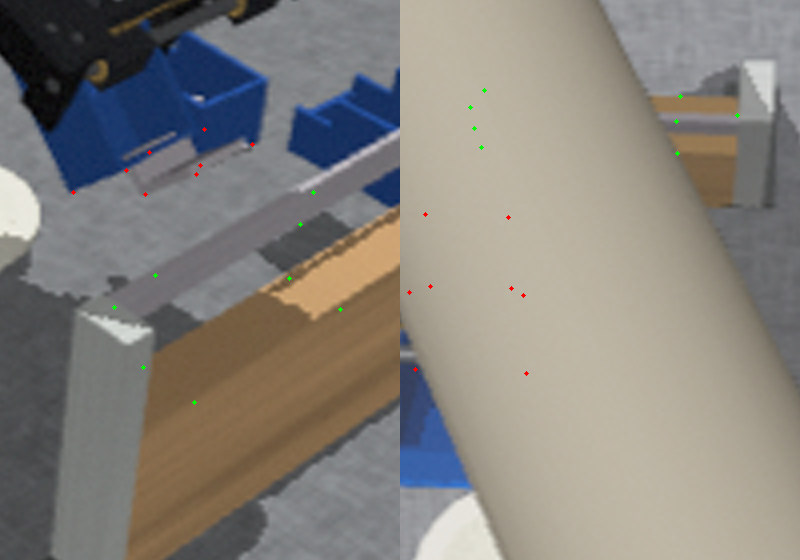

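View pics/w2.png

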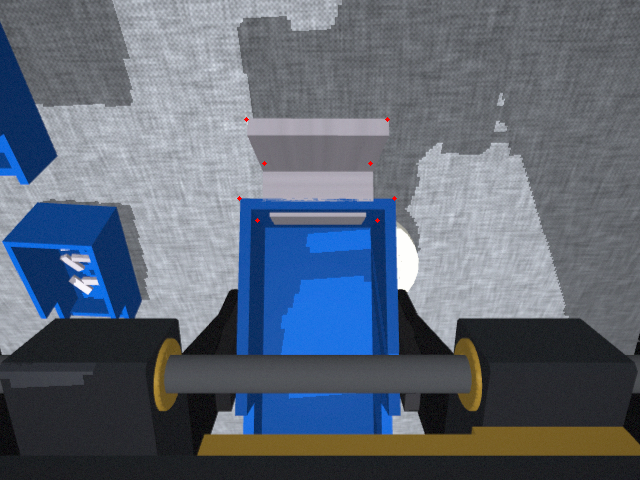

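The overlays agree with the hook to about 1 mm: the lip tip projects to (252,145) and (145,194) in the scene crop. The rail sits about 1–2 px higher than predicted in the scene view, so I'll take bay z ≈ 0.102. Next I'll bring the lip up to the groove and check there.

```bash
sed -i 's/-.0016,.100\]/-.0016,.102]/' g.py
python3 - <<'E'
from g import *
P,M=bay(-112,12,47);row(P,M)
E
```

```text
[0.144, -0.001, 0.018, 0.003, -0.005, -0.0]
```

```bash
python3 -m pendant '[[1,0.05,0,0.005,0.001,0,0],[1,0.1,0,0.012,0.003,0,0],[1,0.144,0,0.016,0.003,-0.005,0],[1,0.144,0,0.016,0.003,-0.005,0]]'
python3 - <<'E'
from g import *
import pickle
P,M=bay(-112,12,47);row(P,M)
s=r.read_state();print(s["joint_positions"],s["ft_force"])
d={n:optics.camera(n) for n in("scene","wrist")};pickle.dump(d,open("c2.pkl","wb"))
z=np.load("G.npz");P0,R0,_=cur();Rb=R0@z["M"].T;o=P0-Rb@z["p"]
pts=[o+Rb@np.array(p)/1000 for p in((65,20,80),(65,-20,80),(65,20,40),(65,-20,40),(50,28,45),(50,-28,45),(50,28,0),(50,-28,0))]
a=R.from_euler('z',BAY[1],degrees=True).as_matrix()
pts+=[BAY[0]+a@np.array(p)/1000 for p in((0,0,0),(30,0,0),(0,-100,0),(30,-100,0),(0,60,0),(0,0,32),(4,0,52),(0,-100,52),(4,-129,52),(0,60,52),(4,60,52),(30,60,0))]
im=[]
for n,k,x0,y0,w,h in(("scene",4,365,180,100,150),("wrist",1.25,160,0,320,480)):
    i=cv2.resize(d[n]["pixels"][:,:,::-1],None,fx=k,fy=k,interpolation=cv2.INTER_CUBIC)
    for j,q in enumerate(proj(d[n],pts)): cv2.circle(i,tuple(int(v) for v in (q*k+(k-1)/2).round()),2,(0,0,255) if j<8 else (0,255,0),-1)
    im.append(i[int(y0*k):int((y0+h)*k),int(x0*k):int((x0+w)*k)])
cv2.imwrite("pics/o2.png",np.hstack(im))
E
```

```text
time: 5.52
ee_pos: [0.5749, 0.0011, 0.1263]
eef_rot: [0.981, -0.021, -0.192, -0.004]
ft_force: [-0.4, -0.3, -2.0]
width: 0.0561
grip_force: 35.0
[-0.006, -0.001, -0.007, -0.001, 0.002, -0.001]
[ 0.51208708  0.77584492 -0.91072733  1.34320645  0.44454629  1.66079643
 -2.00753922] [-0.39945848 -0.33962685 -2.00433455]
```

View pics/o2.png

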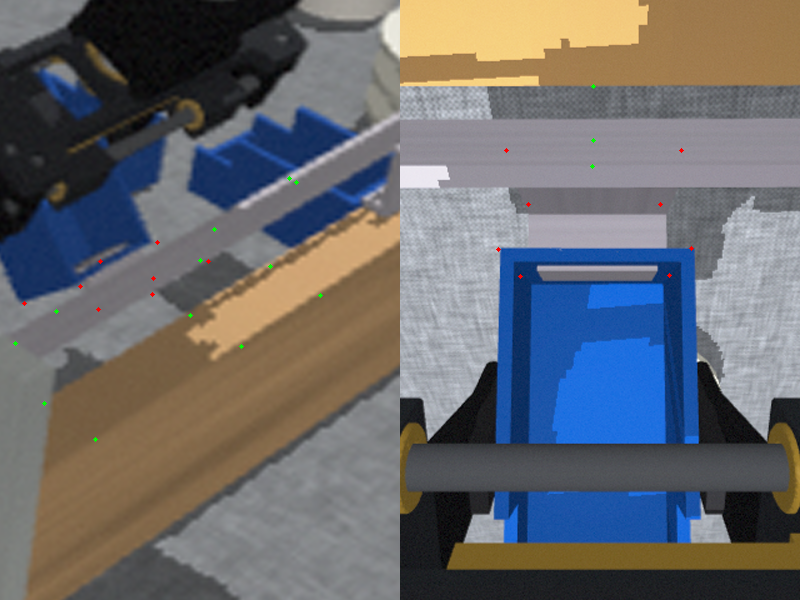

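Run:
```python
from g import *
import pickle
c=pickle.load(open("c2.pkl","rb"))["wrist"]
a=R.from_euler('z',BAY[1],degrees=True).as_matrix()
o,_=ray(c,(0,0));print("cam in bay",a.T@(o-BAY[0]))
for dz in(-.002,0,.002):
  for p in((0,0,32),(0,0,52),(4,0,52),(4,0,32),(0,0,0)): print(dz,p,proj(c,BAY[0]+[0,0,dz]+a@np.array(p)/1000)[0].round(1))
g=c["pixels"].astype(int)
for x in(270,316,370):print(x,[(y,*g[y,x]) for y in list(range(64,74))+list(range(92,100))+list(range(128,136))+list(range(146,153))] if x==316 else "")
for x in(200,316,430):
  v=g[:,x].sum(1)/3; dd=np.abs(v[2:]-v[:-2]); print(x,[(i+1,round(dd[i])) for i in range(50,170) if dd[i]>18])
```

```text
cam in bay [ 0.04212582 -0.00085502  0.13137783]
-0.002 (0, 0, 32) [313.9 108.2]
-0.002 (0, 0, 52) [313.4 146.2]
-0.002 (4, 0, 52) [313.3 128.5]
-0.002 (4, 0, 32) [313.8  92.2]
-0.002 (0, 0, 0) [314.5  66.2]
0 (0, 0, 32) [313.9 111.5]
0 (0, 0, 52) [313.3 150.7]
0 (4, 0, 52) [313.2 132.9]
0 (4, 0, 32) [313.8  95.4]
0 (0, 0, 0) [314.5  68.4]
0.002 (0, 0, 32) [313.9 114.9]
0.002 (0, 0, 52) [313.3 155.4]
0.002 (4, 0, 52) [313.1 137.4]
0.002 (4, 0, 32) [313.7  98.6]
0.002 (0, 0, 0) [314.5  70.6]
270 
316 [(64, np.int64(160), np.int64(124), np.int64(81)), (65, np.int64(163), np.int64(126), np.int64(78)), (66, np.int64(162), np.int64(128), np.int64(80)), (67, np.int64(160), np.int64(123), np.int64(80)), (68, np.int64(141), np.int64(116), np.int64(92)), (69, np.int64(96), np.int64(100), np.int64(103)), (70, np.int64(100), np.int64(104), np.int64(108)), (71, np.int64(103), np.int64(105), np.int64(111)), (72, np.int64(96), np.int64(98), np.int64(103)), (73, np.int64(87), np.int64(90), np.int64(95)), (92, np.int64(103), np.int64(104), np.int64(112)), (93, np.int64(105), np.int64(107), np.int64(
[... 787 characters left out ...]
np.int64(151), np.int64(147), np.int64(159)), (148, np.int64(152), np.int64(147), np.int64(158)), (149, np.int64(149), np.int64(143), np.int64(155)), (150, np.int64(120), np.int64(116), np.int64(126)), (151, np.int64(113), np.int64(110), np.int64(116)), (152, np.int64(113), np.int64(111), np.int64(120))]
370 
200 [(63, 71), (64, 51), (68, 31), (70, 24), (72, 23), (74, 22), (76, 23), (80, 23), (82, 23), (85, 30), (87, 34), (88, 29), (93, 30), (94, 21), (149, 26), (150, 31), (154, 36), (157, 25), (159, 24), (160, 19), (166, 19)]
316 [(68, 21), (94, 28), (95, 32), (149, 32), (150, 36), (170, 25)]
430 [(68, 30), (78, 25), (94, 28), (95, 37), (149, 49), (150, 49), (165, 47), (166, 54), (167, 28)]
```

The wrist edges (rows 68, 95, 132 and 150) match the model predicted at bay z=0.102 to about 1 px. Next is the insertion.

```bash
cat > go.py <<'E'
from g import *; from plan import clr; import sys,json
def where():
    z=np.load("G.npz");P0,R0,s=cur();Rb=R0@z["M"].T;o=P0-Rb@z["p"]
    a=R.from_euler('z',BAY[1],degrees=True).as_matrix();q=a.T@(o-BAY[0])*1000;e=R.from_matrix(a.T@Rb).as_euler('zyx',degrees=True)
    print("bay xyz",q.round(1),"yaw,pitch,roll",e.round(1),"clr",round(clr(q[0],q[2],e[1]),1),"F",s["ft_force"].round(1),"t",round(s["time"],2),"q",s["joint_positions"].round(2),"w",round(s["width"],4))
where()
for w in json.loads(sys.argv[1]): P,M=bay(*w);print(w,round(clr(*w[:3]),1));row(P,M)
E
python3 go.py '[[-94,10,45],[-88,10,42],[-82,10,38],[-76,6,32]]'
```

```text
bay xyz [-1.116e+02  1.000e-01  1.040e+01] yaw,pitch,roll [-0.1 47.2  0.1] clr 16.7 F [-0.6  1.  -1.7] t 5.62 q [ 0.51  0.77 -0.91  1.34  0.44  1.66 -2.01] w 0.0555
[-94, 10, 45] 7.9
[0.052, -0.0, -0.023, -0.001, 0.019, -0.0]
[-88, 10, 42] 6.4
[0.067, -0.0, -0.032, -0.001, 0.044, -0.0]
[-82, 10, 38] 5.8
[0.08, -0.0, -0.042, -0.001, 0.077, -0.0]
[-76, 6, 32] 5.5
[0.096, -0.0, -0.039, -0.001, 0.127, -0.0]
```

```bash
python3 -m pendant '[[1,0.025,0,-0.012,0,0.009,0],[1,0.052,0,-0.023,-0.001,0.019,0],[1,0.067,0,-0.032,-0.001,0.044,0],[1,0.08,0,-0.042,-0.001,0.077,0],[1,0.08,0,-0.042,-0.001,0.077,0],[1,0.08,0,-0.042,-0.001,0.077,0]]'; python3 go.py '[[-79,8,35],[-76,6,32],[-70,2,26],[-67,-1,23],[-64,-5,20]]'
```

```text
time: 6.38
ee_pos: [0.6013, 0.0, 0.13]
eef_rot: [0.993, -0.02, -0.113, -0.001]
ft_force: [0.5, 0.5, -1.4]
width: 0.0559
grip_force: 35.0
bay xyz [-82.1  -0.5  10.4] yaw,pitch,roll [-0.  38.  -0.1] clr 5.5 F [ 0.5  0.5 -1.4] t 6.38 q [ 0.55  0.71 -0.94  1.41  0.48  1.52 -2.01] w 0.0559
[-79, 8, 35] 4.5
[0.008, -0.002, 0.003, 0.001, 0.025, -0.0]
[-76, 6, 32] 5.5
[0.016, -0.002, 0.006, 0.001, 0.05, -0.0]
[-70, 2, 26] 6.6
[0.03, -0.002, 0.011, 0.001, 0.1, -0.0]
[-67, -1, 23] 7.5
[0.038, -0.002, 0.018, 0.001, 0.125, -0.0]
[-64, -5, 20] 8.4
[0.047, -0.002, 0.027, 0.001, 0.15, -0.0]
```

```bash
python3 -m pendant '[[1,0.008,-0.002,0.003,0.001,0.025,0],[1,0.016,-0.002,0.006,0.001,0.05,0],[1,0.023,-0.002,0.009,0.001,0.075,0],[1,0.03,-0.002,0.011,0.001,0.1,0],[1,0.038,-0.002,0.018,0.001,0.125,0],[1,0.047,-0.002,0.027,0.001,0.15,0],[1,0.047,-0.002,0.027,0.001,0.15,0]]'; python3 go.py '[[-63,-9,17],[-62,-14,14.5],[-60.5,-20,11],[-60,-25,8],[-58,-28,5.5],[-55.5,-31,3]]'
```

```text
time: 7.25
ee_pos: [0.6126, 0.0002, 0.1186]
eef_rot: [0.999, -0.02, 0.044, 0.002]
ft_force: [-0.3, 0.1, -1.7]
width: 0.0556
grip_force: 35.0
bay xyz [-64.6   0.2  -5.3] yaw,pitch,roll [ 0.  20.1  0. ] clr 8.4 F [-0.3  0.1 -1.7] t 7.25 q [ 0.7   0.54 -1.    1.68  0.53  1.12 -2.05] w 0.0556
[-63, -9, 17] 7.6
[0.0, 0.001, 0.011, -0.0, 0.026, 0.0]
[-62, -14, 14.5] 6.5
[-0.001, 0.001, 0.026, 0.0, 0.047, 0.0]
[-60.5, -20, 11] 5.6
[-0.002, 0.0, 0.045, 0.0, 0.076, 0.0]
[-60, -25, 8] 4.6
[-0.006, 0.0, 0.06, 0.0, 0.101, 0.0]
[-58, -28, 5.5] 4.0
[-0.004, 0.0, 0.07, 0.0, 0.122, 0.0]
[-55.5, -31, 3] 3.8
[0.0, 0.0, 0.079, 0.0, 0.142, 0.0]
```

```bash
python3 -m pendant '[[1,0,0.001,0.011,0,0.026,0],[1,-0.001,0.001,0.026,0,0.047,0],[1,-0.002,0,0.045,0,0.076,0],[1,-0.006,0,0.06,0,0.101,0],[1,-0.004,0,0.07,0,0.122,0],[1,0,0,0.079,0,0.142,0],[1,0,0,0.079,0,0.142,0]]'; python3 go.py '[[-54,-34,1],[-52.5,-37,-1],[-51.5,-39,-2],[-51.5,-40,-3]]'
```

```text
time: 8.12
ee_pos: [0.615, 0.0002, 0.095]
eef_rot: [0.981, -0.02, 0.191, 0.005]
ft_force: [-0.2, -0.0, -3.1]
width: 0.0555
grip_force: 35.0
bay xyz [-55.4   0.2 -30.9] yaw,pitch,roll [ 0.   3.1 -0. ] clr 3.6 F [-0.2 -0.  -3.1] t 8.12 q [ 0.79  0.38 -1.01  1.96  0.63  0.68 -2.18] w 0.0555
[-54, -34, 1] 3.2
[-0.002, 0.001, 0.01, 0.0, 0.017, 0.0]
[-52.5, -37, -1] 2.1
[-0.004, 0.001, 0.02, 0.0, 0.034, 0.0]
[-51.5, -39, -2] 1.5
[-0.005, 0.001, 0.027, 0.0, 0.042, 0.0]
[-51.5, -40, -3] 0.2
[-0.007, 0.001, 0.029, 0.0, 0.051, 0.0]
```

```bash
python3 -m pendant '[[1,-0.002,0.001,0.01,0,0.017,0],[1,-0.004,0.001,0.02,0,0.034,0],[1,-0.005,0.001,0.027,0,0.042,0],[1,-0.007,0.001,0.029,0,0.051,0],[1,-0.007,0.001,0.029,0,0.051,0],[1,-0.007,0.001,0.029,0,0.051,0]]'; python3 go.py '[[-51,-41,-4],[-51,-42,-4]]'
```

```text
time: 8.88
ee_pos: [0.6169, -0.0001, 0.0867]
eef_rot: [0.97, -0.02, 0.244, 0.005]
ft_force: [0.4, 0.7, -2.4]
width: 0.056
grip_force: 35.0
bay xyz [-50.8   0.  -39.4] yaw,pitch,roll [ 0.  -3.2  0. ] clr 0.7 F [ 0.4  0.7 -2.4] t 8.88 q [ 0.76  0.32 -0.96  2.05  0.73  0.51 -2.3 ] w 0.056
[-51, -41, -4] -0.7
[-0.004, 0.0, 0.004, -0.0, 0.007, 0.0]
[-51, -42, -4] -0.7
[-0.006, 0.0, 0.007, -0.0, 0.007, 0.0]
```

```bash
python3 -m pendant '[[1,-0.002,0,0.002,0,0.004,0],[1,-0.004,0,0.004,0,0.007,0],[1,-0.005,0,0.006,0,0.007,0],[1,-0.005,0,0.006,0,0.007,0]]' 15; python3 go.py '[[-51,-42,-4]]'
```

```text
time: 9.38
ee_pos: [0.6163, -0.0001, 0.0842]
eef_rot: [0.968, -0.019, 0.251, 0.006]
ft_force: [1.4, 0.5, -1.8]
width: 0.056
grip_force: 15.0
bay xyz [-51.    0.  -41.8] yaw,pitch,roll [ 0. -4.  0.] clr -0.8 F [ 1.4  0.5 -1.8] t 9.38 q [ 0.75  0.31 -0.94  2.07  0.76  0.48 -2.33] w 0.056
[-51, -42, -4] -0.7
[-0.0, 0.0, 0.001, -0.0, -0.0, 0.0]
```

```bash
python3 -m pendant '[[1,-0.001,0,0.002,0,0,0],[1,-0.002,0,0.004,0,0,0],[1,-0.002,0,0.005,0,0,0],[1,-0.002,0,0.005,0,0,0]]' 6; python3 go.py '[[-51,-42,-4]]'
```

```text
time: 9.88
ee_pos: [0.6163, -0.0001, 0.0824]
eef_rot: [0.968, -0.019, 0.251, 0.006]
ft_force: [-0.1, -0.0, -1.4]
width: 0.0562
grip_force: 6.0
bay xyz [-51.1   0.  -43.7] yaw,pitch,roll [ 0. -4.  0.] clr -0.8 F [-0.1 -0.  -1.4] t 9.88 q [ 0.75  0.32 -0.94  2.07  0.76  0.48 -2.33] w 0.0562
[-51, -42, -4] -0.7
[0.003, 0.0, -0.005, -0.0, 0.0, 0.0]
```

Run:
```python
from g import *
d={n:optics.camera(n) for n in("scene","wrist")}
z=np.load("G.npz");P0,R0,_=cur();Rb=R0@z["M"].T;o=P0-Rb@z["p"]
pts=[o+Rb@np.array(p)/1000 for p in((65,20,80),(65,-20,80),(65,20,40),(65,-20,40),(50,28,45),(50,-28,45),(-25,28,45),(-25,-28,45))]
a=R.from_euler('z',BAY[1],degrees=True).as_matrix()
pts+=[BAY[0]+a@np.array(p)/1000 for p in((0,-50,0),(30,-50,0),(0,-50,32),(4,-50,52),(4,60,52),(30,60,0))]
im=[]
for n,k,x0,y0,w,h in(("scene",4,375,180,100,150),("wrist",1.25,160,0,320,480)):
    i=cv2.resize(d[n]["pixels"][:,:,::-1],None,fx=k,fy=k,interpolation=cv2.INTER_CUBIC)
    for j,q in enumerate(proj(d[n],pts)): cv2.circle(i,tuple(int(v) for v in (q*k+(k-1)/2).round()),2,(0,0,255) if j<8 else (0,255,0),-1)
    im.append(i[int(y0*k):int((y0+h)*k),int(x0*k):int((x0+w)*k)])
cv2.imwrite("pics/o3.png",np.hstack(im))
```

```text
(no output)
```

View pics/o3.png

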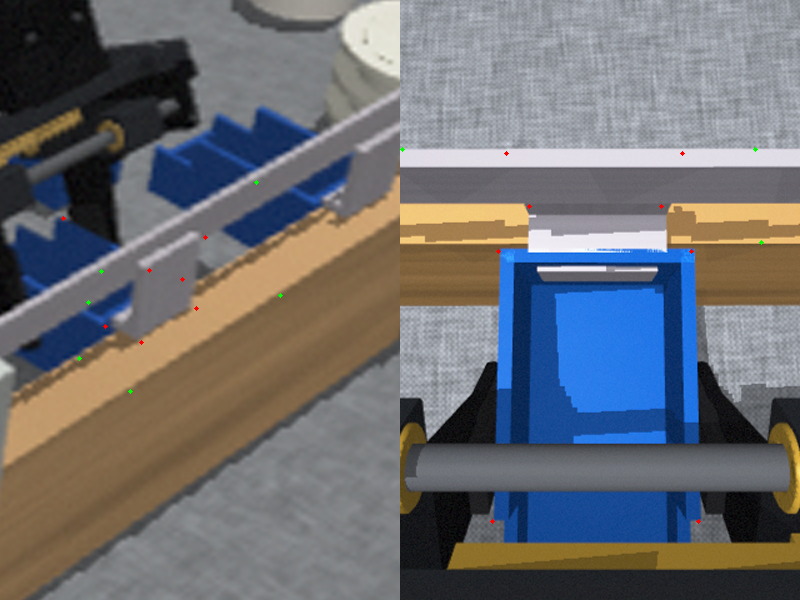

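The lip stands behind the upper slat and the tongue lies on the wood, like the fixed bin. I'll let go and back off.

```bash
python3 -m pendant '[[0.3,0,0,0,0,0,0],[-0.2,0,0,0,0,0,0],[-1,0,0,0,0,0,0],[-1,0,0,0,0,0,0],[-1,0,0,0,0,0,0],[-1,0,0,0,0,0,0]]'; python3 -m pendant '[[-1,0,0,-0.05,0,0,0],[-1,0,0,-0.15,0,0,0],[-1,0,0,-0.25,0,0,0],[-1,0,0,-0.4,0,0,0],[-1,0,0,-0.5,0,0,0],[-1,0,0,-0.5,0,0,0],[-1,0,0,-0.5,0,0,0],[-1,0,0,-0.5,0,0,0]]'
python3 - <<'E'
from g import *
d={n:optics.camera(n) for n in("scene","wrist")}
im=[cv2.resize(d[n]["pixels"][y0:y0+h,x0:x0+w,::-1],(400,600),interpolation=cv2.INTER_CUBIC) for n,x0,y0,w,h in(("scene",375,180,100,150),("wrist",160,0,320,480))]
cv2.imwrite("pics/f.png",np.hstack(im));print(r.read_state()["ft_force"])
import pickle;pickle.dump(d,open("c3.pkl","wb"))
E
```

```text
time: 10.72
ee_pos: [0.6165, -0.0001, 0.0826]
eef_rot: [0.968, -0.019, 0.251, 0.006]
ft_force: [0.1, 1.0, -0.1]
width: 0.0843
grip_force: 0.0
time: 11.72
ee_pos: [0.5433, 0.0031, 0.2129]
eef_rot: [0.968, -0.019, 0.251, 0.006]
ft_force: [0.1, -0.0, 0.0]
width: 0.0873
grip_force: 0.0
[-0.18268759 -0.23396719  0.2100148 ]
```

View pics/f.png

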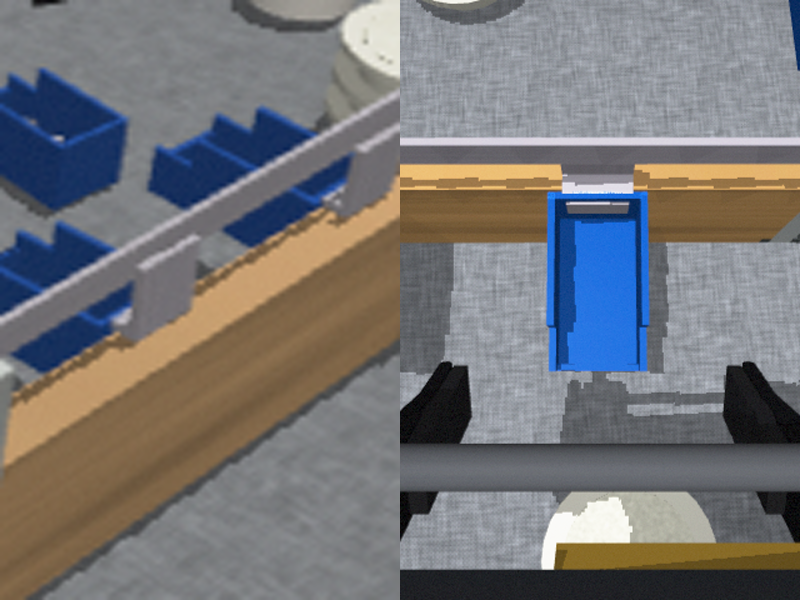

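The bin hangs square and level on the rail, matching the fixed one. I'll do one numeric check of the home position before handing in.

Run:
```python
from g import *
import pickle
c=pickle.load(open("c3.pkl","rb"))["wrist"];a=R.from_euler('z',BAY[1],degrees=True).as_matrix()
f=lambda x,y:(160+(x-400)/1.25-.1,y/1.25-.1)
for p,z in((f(548,194),.104),(f(648,194),.104),(f(548,327),.100),(f(648,327),.100),(f(450,189),.102)): print((a.T@(onz(c,p,z)-BAY[0])*1000).round(1))
```

```text
[-4.5 27.3  2. ]
[ -4.5 -29.1   2. ]
[-79.6  26.3  -2. ]
[-79.6 -28.1  -2. ]
[-0.6 83.3 -0. ]
```

```bash
python3 -c "
from bench import r
print(r.close_job())"
```

```text
the job is handed in; nothing more can be done
None
```

The hook bin hangs about mid-way along the free stretch of the rail, its lip behind the upper slat and its back within 1 mm of the home position you gave; the gripper let go and backed off, the plain bin was not touched, and I handed the job in at about 12 s.

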